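# Lean the chalk slate on its ledge, face out

## Robot

A 6-joint arm with a two-finger parallel gripper is mounted at the origin on a cart in front of the work surface, level with it; the furniture and walls round the work are solid. World frame = base frame: x ahead of the robot, y to its left, z up, the work surface at z = 0. Lengths are in m, angles in rad, forces in N, time in s.
With the tool pointing down it reaches from about 0.225 to 0.875 m from the base axis. Payload 3.4 kg.
Tool frame: the origin (TCP) lies at the very end of the fingers, on their centre line; the grasp point (between the pads) lies 19 mm behind it; z points along the fingers, y is the line along which they close (so a half turn about z gives the same grasp; the last joint's range is limited). The gripper opens to 85 mm and grips with 20 to 120 N. Pads are 22 mm wide; open, the fingers measure 114 mm over their backs; the gripper's body (76 mm by 85 mm) begins 54 mm behind the grasp point. The pads swing forward as they close: fully open they stand 13 mm farther back than shut.
Start: joints at [1.142, 0.276, 1.505, -0, 1.361, -0.121], TCP at [0.174, 0.548, 0.231] pointing down, gripper open.
Joint ranges: [-2.89, 2.89], [-0.75, 2.08], [0.22, 2.7], [-1.18, 4.32], [0.11, 2.71], [-2.7, 2.7]. Speed limits (rad/s): [2.57, 2.57, 3.14, 3.14, 3.14, 3.14].

## Interface

Orientations are given as a unit quaternion [w, x, y, z].
In Python, from plant import manip gives the robot as it stands.
- The arm moves only by the tool servo_tool, never from a script. Its argument "deltas" is a list of rows, each a list of 3 entries, a list of its own where there are three numbers: the shift along the tool's x, y, z in mm, then the turn, a rotation vector about the tool's x, y, z in degrees, then the finger opening in mm, from 0 to 85.4. In form: [[[dx, dy, dz], [rx, ry, rz], hand], ...]. A call has 1 to 8 rows; each row shifts and turns the commanded pose from where the row before left it, along the tool's axes as they then stand; what a row does not reach is not made up. A row lasts 1/8 s, in which the tool goes at most 62.5 mm and 10.7 degrees, less where a joint would pass 70% of its speed; a pose out of reach is approached as far as the arm can. A call is refused whole if a number of a shift passes 62.5 or a number of a turn 10.7, either way. A call with a gripper value outside its range is refused whole. The fingers move at their own pace and stop on an object; the grip force is fixed at half the most. Time passes only in rows, so rows that do not move let the fingers close. It gives the time, the measured TCP pose, the force, the opening and the grip force at its end, in the units of the state.
- manip.observe(): the state, without advancing time (a new reading comes with each control period).
- manip.read_camera(name): name is "side" or "top"; returns (picture, depth): 384x512x3 uint8, red, green, blue; 384x512 float32, m along the optical axis (not along the pixel's ray), 0 where there is no reading.
- manip.calibration(name): a dict with "camera_matrix" (3x3 intrinsics, pixels), "origin" and "orientation" of the camera in the world. Camera axes: x right, y up, looking along -z (the intrinsics and any distortion apply to the point x, -y, -z); pixel columns grow to the right and rows downward; lengths in m; the calibration is good to about 2 mm. A picture is of the moment at which its call begins. calibration takes no time and is no camera call.
- manip.hand_in(): hands the job in; it is judged then, once.
The state is a dict: "time": time; "joint_positions": joint angles; "joint_vel": joint speeds; "joint_efforts": joint torques, N m; "eef_pos": TCP position; "orientation": TCP orientation; "wrist_force": force on the tool from outside, world axes, zero at the start; "torque": the same for the moment, N m; "gripper_width": finger opening in m; "grasp_force": force on a finger pad.
Only numpy, scipy, OpenCV 4.12 (cv2) and the standard library are available. Lean on these libraries where they do the work, as an engineer would, in place of code of your own. Each camera call takes 0.05 s, during which the arm holds its last target. There are 200 camera calls.

## Task

The framed chalk slate is lying face down on the bench. Lean it up on the wooden display ledge so that the dark face looks out over the low front strip (the one opposite the tall back board): standing on one of its short ends, square to the ledge and not overhanging its sides, foot on the base up against the inside of the front strip, the back resting on the upright back board. Set it down without dropping it, and leave everything else on the bench where it is.

Things in the scene. Friction and masses are not known exactly. Their poses are not given: they have to be found in the camera images.
- slate: Framed chalk slate, rigid board 160 high, 110 wide, 14 thick (mm), 0.26 kg; dark face in a pale frame, plywood back. Starts face down. Origin: centre of the face; x along the height, y the width, z out of the back. A batten 90 long (along x, centred), 16 wide, 20 proud (top at z = 34) runs down the middle of the back; 35 mm of plain board at each end. Ends alike: either may be the foot.
- slate_batten (a point): point in the middle of the batten, 24 mm behind the face (10 mm below the batten's top, 10 mm above the plywood)
- slate_end_1 (a point): middle of the short end on the slate's +x side, at half thickness (80 mm from the centre)
- slate_end_2 (a point): middle of the short end on the slate's -x side, at half thickness
- ledge: Fixed brown wooden ledge. Base 120 deep, 200 wide, 12 thick (mm). Origin: centre of its underside; x level, from the front strip to the back board; y along the strip; z up. Front stop strip 14 thick, inner face x = -46, top z = 26. Upright back board 16 thick, front face x = 16.5, top z = 100; small brackets behind it to x = 60.
- ledge_stop (a point): foot of the stop strip's inner face, mid-width, on the base's upper surface (x = -46, z = 12 mm in the ledge's frame)
- ledge_back (a point): top edge of the back board's front face, mid-width (x = 16.5, z = 100 mm in the ledge's frame)
- toolbox: Closed red steel toolbox standing behind the slate and to the right of the ledge, fixed: an obstacle. About 215 mm deep (its x, latches included), 460 mm wide (y), 215 mm tall with its handle. Origin: middle of its underside.
- flowerpot: Bystander, loose: small terracotta flowerpot, 74 mm across, 65 mm tall. Origin: centre of its underside.
- paint_tin: Bystander, loose: paint tin, 77 mm across, 76 mm tall. Origin: centre of its underside.
- tape_measure: Bystander, loose: yellow tape measure standing on edge, 38 x 82 x 64 mm. Origin: centre of its underside.
- big_pot: Bystander, loose: terracotta pot, 97 mm across, 85 mm tall. Origin: centre of its underside.
- tape_roll: Bystander, loose: wide roll of brown tape lying flat, 94 mm across, 48 mm tall. Origin: centre of its underside.
- secateurs: Bystander, loose: red-handled secateurs lying flat, 62 x 201 x 16 mm. Origin: centre of its underside.
- seed_packet: Bystander, loose: seed packet lying flat, 112 x 82 x 10 mm. Origin: centre of its underside.

How it is judged:
At the end, for the whole second after the job is handed in: Slate at rest, released, on a short end, face out, leaning back 9 to 25 degrees; parallel to the ledge within 0.12 rad; foot on the base (end point below 22 mm), that point 0 to 19 mm behind the strip's inner face and within 50 mm of mid-width; top end over 140 mm high, towards the back board (angle between slate's own z axis and vertical between 1.73 and 2 rad and angle between the y axis of slate and the y axis of ledge, either way round below 0.12 rad and ((x of slate_end_1 in the frame of ledge between -0.046 and -0.027 m and z of slate_end_1 in the frame of ledge below 0.022 m and y of slate_end_1 in the frame of ledge between -0.05 and 0.05 m and x of slate_end_2 in the frame of ledge above -0.015 m and z of slate_end_2 in the frame of ledge above 0.14 m) or (x of slate_end_2 in the frame of ledge between -0.046 and -0.027 m and z of slate_end_2 in the frame of ledge below 0.022 m and y of slate_end_2 in the frame of ledge between -0.05 and 0.05 m and x of slate_end_1 in the frame of ledge above -0.015 m and z of slate_end_1 in the frame of ledge above 0.14 m)) and linear speed of slate below 0.02 m/s and angular speed of slate below 0.1 rad/s); the robot touches nothing.
It fails at once if a bystander is moved by more than 30 mm (distance of any of flowerpot, paint_tin, tape_measure, big_pot, tape_roll, secateurs, seed_packet from where it was at the start of the episode above 0.03 m).
It fails at once if the slate is dropped or flung (faster than 1.2 m/s) (linear speed of slate above 1.2 m/s).
It also fails if it takes over 64 s, if anything falls off the work surface, if the arm or the gripper's body presses on something with over 40 N, if the wrist force passes 120 N, or if a joint passes its speed limit or range.

## Working session

There is one attempt and no reset: what is moved stays moved. The work goes in short steps, Python scripts to look and compute and a tool call to move; the robot and the scene stay as the last step left them, time stands still between calls to the robot, and variables do not carry over. Pictures are saved under pics/ and viewed, at most 10 in all, crops included, and the job is handed in when it is done.

Besides the shell and the picture viewer there is one more tool, called as name(argument=value, ...) on one line, values as JSON. servo_tool: Moves the arm, as the interface text tells. Its arguments: {"type":"object","properties":{"deltas":{"type":"array"}},"required":["deltas"]}

```bash
mkdir -p pics; cat > h.py <<'E'
import numpy as np, cv2
from scipy.spatial.transform import Rotation as R
from plant import manip
def rot(q): return R.from_quat([q[1],q[2],q[3],q[0]])
def look(n,save=None):
    im,d=manip.read_camera(n)
    if save: cv2.imwrite('pics/'+save,im[:,:,::-1])
    return im,d,manip.calibration(n)
def pts(d,c):
    K=np.array(c['camera_matrix']);v,u=np.indices(d.shape)
    x=(u-K[0,2])/K[0,0]*d;y=(v-K[1,2])/K[1,1]*d
    P=np.stack([x,-y,-d],-1)
    return rot(c['orientation']).apply(P.reshape(-1,3)).reshape(P.shape)+np.array(c['origin'])
E
python3 - <<'E'
from h import *
for n in('top','side'):
    im,d,c=look(n,n+'0.png');print(n,c,d.min(),d.max());np.savez(n+'0.npz',im=im,P=pts(d,c),d=d)
print(manip.observe())
E
```

```text
top {'camera_matrix': array([[384.82522003,   0.        , 259.24607717],
       [  0.        , 384.82522003, 194.58416041],
       [  0.        ,   0.        ,   1.        ]]), 'origin': array([ 0.38826478, -0.03567912,  1.57415159]), 'orientation': array([-0.69967197, -0.046646  ,  0.03169953,  0.71223481])} 0.0 2.5232759
side {'camera_matrix': array([[488.18550022,   0.        , 258.35008991],
       [  0.        , 488.18550022, 195.51793484],
       [  0.        ,   0.        ,   1.        ]]), 'origin': array([-0.26149791,  0.38191069,  1.84682827]), 'orientation': array([-0.5085013 , -0.12404161,  0.19978155,  0.8283281 ])} 0.0 3.1518798
{'time': 0.1, 'joint_positions': array([ 1.14198035e+00,  2.76595543e-01,  1.50603936e+00, -2.33826554e-05,
        1.36069870e+00, -1.21022262e-01]), 'joint_vel': array([-0.00071778, -0.00167676, -0.00151574,  0.00028142, -0.00144157,
        0.00088976]), 'joint_efforts': array([ 2.12728184e-03, -4.17701554e+01, -2.46404564e+01, -3.98743587e-04,
        5.87022791e-03, -1.87051782e-06]), 'eef_pos': array([0.17402379, 0.54752826, 0.23047675]), 'orientation': array([-2.25303272e-04,  1.53287610e-01,  9.88181234e-01, -8.40886178e-04]), 'wrist_force': array([ 0.12272435,  1.33667909, -0.10026435]), 'torque': array([0.02366584, 0.03688243, 0.01224412]), 'grasp_force': 0.0, 'gripper_width': 0.08523976183469852}
```

View pics/top0.png

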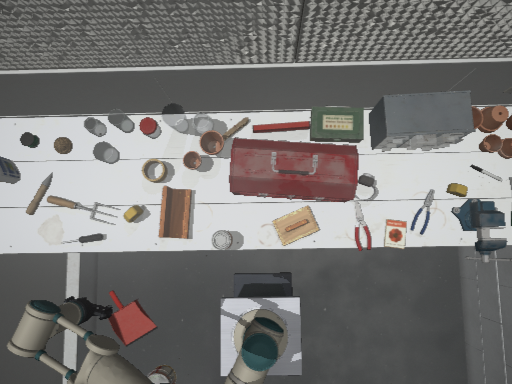

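View pics/side0.png

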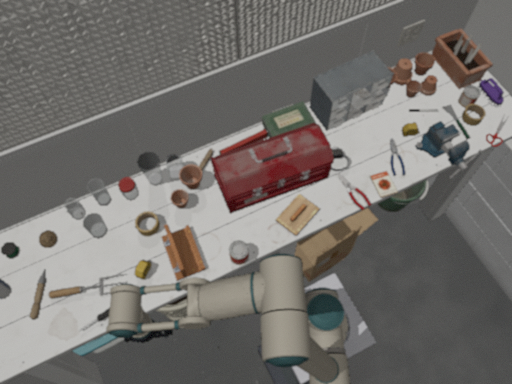

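Top: slate near (296,226) with its batten, ledge near (176,212), paint tin (222,240), toolbox (293,170). Now I measure these with depth.

```bash
python3 - <<'E'
from h import *
z=np.load('top0.npz');P=z['P'];im=z['im'];d=z['d']
print('bench z',np.median(P[225:245,330:345,2]))
hs=cv2.cvtColor(im,cv2.COLOR_RGB2HSV)
def show(n,m):
    q=P[m];r=cv2.minAreaRect((q[:,:2]*1000).astype(np.float32));print(n,m.sum(),'c',r[0],'size',r[1],'ang',r[2],'z',q[:,2].min().round(4),np.median(q[:,2]).round(4),q[:,2].max().round(4))
def win(u0,u1,v0,v1,zl,zh):
    m=np.zeros(d.shape,bool);m[v0:v1,u0:u1]=1
    return m&(P[...,2]>zl)&(P[...,2]<zh)&(d>0)
show('slate',win(265,330,200,250,.008,.06))
show('batten',win(265,330,200,250,.028,.06))
show('ledge',win(152,198,182,242,.007,.2))
show('back',win(152,198,182,242,.08,.2))
show('strip',win(152,198,182,242,.019,.035))
show('base',win(152,198,182,242,.007,.0175))
show('tin',win(205,236,225,255,.05,.1))
show('tool',win(225,362,130,205,.1,.3))
show('tapem',win(120,147,202,225,.02,.1))
show('roll',win(138,172,156,185,.02,.1))
show('sec',win(350,375,200,252,.006,.1))
# vertical profile over ledge row 215
print(np.round(P[215,155:200:2],3).tolist())
big=np.hstack([cv2.resize(im[180:250,150:240],None,fx=4,fy=4,interpolation=3),cv2.resize(im[180:250,260:350],None,fx=4,fy=4,interpolation=3)])
cv2.imwrite('pics/crop1.png',big[:,:,::-1])
E
```

```text
bench z 2.051944514303017e-05
slate 1054 c (441.60772705078125, -157.43141174316406) size (252.98365783691406, 190.4959259033203) ang 87.71663665771484 z 0.008 0.0139 0.0462
batten 94 c (472.08819580078125, -196.84881591796875) size (33.05878448486328, 208.09408569335938) ang 36.713478088378906 z 0.028 0.0343 0.0462
ledge 1490 c (501.2201232910156, 344.80291748046875) size (245.09405517578125, 186.3480224609375) ang 0.09598205983638763 z 0.007 0.0178 0.1087
back 278 c (495.04010009765625, 365.8760070800781) size (19.053916931152344, 197.3777313232422) ang 86.03324127197266 z 0.0804 0.1004 0.1087
strip 279 c (494.09832763671875, 340.03387451171875) size (117.89543914794922, 199.17739868164062) ang 85.60499572753906 z 0.019 0.0256 0.0349
base 731 c (501.2201232910156, 344.80291748046875) size (245.09405517578125, 186.3480224609375) ang 0.09598205983638763 z 0.007 0.0125 0.0175
tin 319 c (382.8332214355469, 144.536865234375) size (74.3406982421875, 73.8515625) ang 1.1140861511230469 z 0.0527 0.073 0.0856
tool 7067 c (642.7301635742188, -134.3460235595703) size (462.9405517578125, 224.57
[... 300 characters left out ...]
4229965209961 z 0.0202 0.0462 0.0608
sec 328 c (429.01043701171875, -415.59600830078125) size (95.00007629394531, 196.1431884765625) ang 85.52384948730469 z 0.006 0.0114 0.0257
[[0.487, 0.425, 0.005], [0.487, 0.416, 0.008], [0.487, 0.41, 0.001], [0.481, 0.375, 0.097], [0.48, 0.366, 0.102], [0.481, 0.36, 0.093], [0.482, 0.358, 0.072], [0.484, 0.36, 0.034], [0.486, 0.358, 0.011], [0.486, 0.35, 0.008], [0.485, 0.341, 0.012], [0.484, 0.331, 0.022], [0.485, 0.324, 0.017], [0.485, 0.317, 0.011], [0.484, 0.308, 0.016], [0.484, 0.3, 0.013], [0.484, 0.29, 0.021], [0.484, 0.283, 0.018], [0.485, 0.278, -0.002], [0.484, 0.269, 0.002], [0.484, 0.261, 0.002], [0.484, 0.254, -0.003], [0.484, 0.244, 0.007]]
```

View pics/crop1.png

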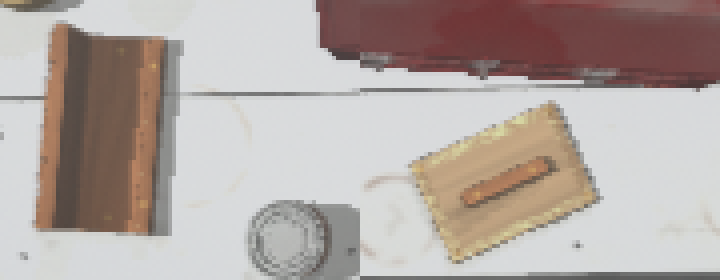

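```bash
cat >> h.py <<'E'
def ray(uv,c,z):
    K=np.array(c['camera_matrix']);uv=np.atleast_2d(uv).astype(float)
    D=np.c_[(uv[:,0]-K[0,2])/K[0,0],-(uv[:,1]-K[1,2])/K[1,1],-np.ones(len(uv))]
    D=rot(c['orientation']).apply(D);o=np.array(c['origin'])
    return o+D*((z-o[2])/D[:,2])[:,None]
E
python3 - <<'E'
from h import *
c=manip.calibration('top');z=np.load('top0.npz');im=z['im'];P=z['P']
hs=cv2.cvtColor(im,cv2.COLOR_RGB2HSV)
def cm(n,u0,u1,v0,v1,cond,zz):
    m=np.zeros(im.shape[:2],np.uint8);m[v0:v1,u0:u1]=cond[v0:v1,u0:u1]
    m=max(cv2.findContours(m,0,cv2.CHAIN_APPROX_NONE)[0],key=cv2.contourArea)
    q=ray(m[:,0,:],c,zz)[:,:2]*1000
    r=cv2.minAreaRect(q.astype(np.float32));print(n,len(q),np.round(cv2.boxPoints(r)).tolist(),'c',np.round(r[0],1),np.round(r[1],1),round(r[2],1))
S=hs[...,1];H=hs[...,0];V=hs[...,2]
for s in(50,70):cm('slate',262,330,200,252,S>s,.014)
print('hsv plywood',hs[235,293],'batten',hs[226,297])
cm('batten',276,316,210,242,(S>60)&((H<15)&(S>110)),.034)
cm('batten2',276,316,210,242,(S>125),.034)
top=(P[...,2]>.085)&(P[...,2]<.115)
cm('back',155,185,180,245,top.astype(np.uint8),.1)
cm('ledge(base z12)',152,200,180,245,((S>70)&~(P[...,2]>.03)),.012)
cm('strip',180,200,180,245,(P[...,2]>.0185)&(P[...,2]<.035)&(S>70),.026)
E
```

```text
slate 118 [[355.0, -95.0], [416.0, -242.0], [516.0, -200.0], [454.0, -53.0]] c [ 435.3 -147.6] [108.  159.1] 22.7
slate 144 [[356.0, -96.0], [415.0, -241.0], [515.0, -201.0], [455.0, -55.0]] c [ 435.4 -148.4] [107.4 157. ] 22.2
hsv plywood [ 15  83 191] batten [ 12 113 160]
batten 43 [[413.0, -110.0], [447.0, -191.0], [459.0, -186.0], [425.0, -105.0]] c [ 435.7 -147.9] [12.9 87.5] 22.9Traceback (most recent call last):
  File "<stdin>", line 13, in <module>
  File "<stdin>", line 6, in cm
ValueError: max() iterable argument is empty
```

servo_tool(deltas=[[[0,-50,-20],[0,0,0],85],[[0,-50,-20],[10,0,0],85],[[0,-50,0],[10,0,0],85],[[0,-40,0],[0,8,0],85],[[0,0,0],[0,8,8],85],[[0,0,0],[0,0,0],85]])

```text
time: 0.85
eef_pos: [0.1189, 0.3692, 0.2932]
orientation: [-0.148, 0.238, 0.947, -0.156]
wrist_force: [0.5, -0.1, -0.2]
gripper_width: 0.0849
grasp_force: 0.0
```

```bash
python3 - <<'E'
from h import *
s=manip.observe();print(s['joint_positions'].round(4),s['eef_pos'].round(4),s['orientation'].round(4))
E
```

```text
[ 0.9332  0.1691  1.5781  0.1551  1.7982 -0.1415] [0.1189 0.3692 0.2932] [-0.1476  0.2379  0.9473 -0.1556]
```

```bash
python3 - <<'E'
from h import *
c=manip.calibration('top');z=np.load('top0.npz');im=z['im'];P=z['P']
hs=cv2.cvtColor(im,cv2.COLOR_RGB2HSV);S=hs[...,1].astype(int)
def cm(n,u0,u1,v0,v1,cond,zz):
    m=np.zeros(im.shape[:2],np.uint8);m[v0:v1,u0:u1]=cond[v0:v1,u0:u1]
    m=max(cv2.findContours(m,0,cv2.CHAIN_APPROX_NONE)[0],key=cv2.contourArea)
    q=ray(m[:,0,:],c,zz)[:,:2]*1000
    r=cv2.minAreaRect(q.astype(np.float32));print(n,len(q),np.round(cv2.boxPoints(r)).tolist(),'c',np.round(r[0],1),np.round(r[1],1),round(r[2],1))
cm('back',155,185,180,245,(P[...,2]>.085)&(P[...,2]<.115),.1)
cm('ledge',152,200,180,245,((S>70)&(P[...,2]<.03)),.012)
cm('strip',180,200,180,245,(P[...,2]>.0185)&(P[...,2]<.035)&(S>70),.026)
import itertools
J=[[1.14198,.2766,1.50604,0,1.3607,-.12102],[.9332,.1691,1.5781,.1551,1.7982,-.1415]]
Q=[[-.000225,.15329,.98818,-.00084],[-.1476,.2379,.9473,-.1556]]
for s4,s6 in itertools.product((1,-1),(1,-1)):
  f=[]
  for j,q in zip(J,Q):
    A=R.from_euler('z',j[0])*R.from_euler('y',j[1]+j[2])*R.from_euler('z',s4*j[3])*R.from_euler('y',j[4])*R.from_euler('z',s6*j[5])
    f.append(A.inv()*rot(q))
  print(s4,s6,f[0].as_rotvec().round(3),f[1].as_rotvec().round(3))
E
```

```text
back 110 [[396.0, 361.0], [593.0, 347.0], [594.0, 367.0], [397.0, 381.0]] c [494.9 364.1] [ 19.9 197.4] 85.9
ledge 132 [[391.0, 293.0], [587.0, 279.0], [592.0, 352.0], [397.0, 366.0]] c [491.7 322.5] [ 73.6 195.8] 85.9
strip 98 [[394.0, 290.0], [585.0, 276.0], [586.0, 292.0], [396.0, 306.0]] c [490.3 291. ] [ 16.4 191. ] 85.9
1 1 [ 0.    -0.     1.571] [0.    0.    1.571]
1 -1 [ 0.    -0.     1.329] [0.    0.    1.288]
-1 1 [ 0.    -0.     1.571] [-0.266  0.2    1.488]
-1 -1 [ 0.    -0.     1.329] [-0.227  0.227  1.208]
```

servo_tool(deltas=[[[0,-50,0],[0,0,0],85],[[0,-60,0],[0,0,0],85],[[0,-60,0],[0,0,0],85],[[50,-40,0],[0,0,0],85],[[50,0,0],[0,0,0],85]])

```text
time: 1.48
eef_pos: [-0.0515, 0.242, 0.3915]
orientation: [-0.147, 0.237, 0.948, -0.153]
wrist_force: [1.1, 1.0, -1.7]
gripper_width: 0.0849
grasp_force: 0.0
```

```bash
python3 - <<'E'
from h import *
s=manip.observe();print(s['joint_positions'].round(4).tolist(),s['eef_pos'].round(4).tolist(),s['orientation'].round(4).tolist())
E
```

```text
[1.1279, -0.1591, 1.6705, 0.2448, 1.9862, 0.1049] [-0.0515, 0.242, 0.3915] [-0.1466, 0.2366, 0.9482, -0.1533]
```

```bash
cat > kin.py <<'E'
import numpy as np
from scipy.spatial.transform import Rotation as R
from scipy.optimize import least_squares
E=lambda a,t:R.from_euler(a,t)
LO=np.array([-2.89,-.75,.22,-1.18,.11,-2.7]);HI=np.array([2.89,2.08,2.7,4.32,2.71,2.7])
def fk(j,p):
    h,a,l1,b,l2,l3=p
    A=E('z',j[0]);B=A*E('y',j[1]);C=B*E('y',j[2]);W=C*E('z',j[3])*E('y',j[4])
    elb=np.array([0,0,h])+A.apply([a,0,0])+B.apply([0,0,l1]);wr=elb+C.apply([b,0,l2])
    return wr+W.apply([0,0,l3]),W*E('z',j[5])*E('z',np.pi/2),elb,wr
D=[([1.14198,.2766,1.50604,0,1.3607,-.12102],[.17402,.54753,.23048]),([.9332,.1691,1.5781,.1551,1.7982,-.1415],[.1189,.3692,.2932]),([1.1279,-.1591,1.6705,.2448,1.9862,.1049],[-.0515,.242,.3915])]
r=least_squares(lambda p:np.concatenate([fk(j,p)[0]-x for j,x in D]),[.3,0,.4,0,.4,.25],x_scale=.1)
PAR=r.x
def ik(pos,Rt,seeds=40,j0=None):
    best=[];g=np.random.default_rng(0)
    for k in range(seeds):
        s=g.uniform(LO,HI) if (j0 is None or k) else j0
        f=lambda j:np.r_[(fk(j,PAR)[0]-pos)*5,(fk(j,PAR)[1].inv()*Rt).as_rotvec()]
        q=least_squares(f,s,bounds=(LO,HI))
        if q.cost<1e-6 and not any(np.abs(q.x-b).max()<.05 for b in best):best.append(q.x)
    return best
E
python3 - <<'E'
from kin import *
print(PAR.round(4),abs(r.fun).max())
def fr(z,y): z=z/np.linalg.norm(z);y=y-z*(y@z);y/=np.linalg.norm(y);return R.from_matrix(np.c_[np.cross(y,z),y,z])
lx=np.array([.0715,.9974,0]);ly=np.array([-.9974,.0715,0]);Z=np.array([0,0,1.])
th=np.radians(17)
sz=lx*np.cos(th)-Z*np.sin(th); su=lx*np.sin(th)+Z*np.cos(th)   # out of back; up
O=np.array([.4935,.3425,0]); foot=O-.046*lx+.012*Z
t=np.array([.39,-.92,0]);t/=np.linalg.norm(t);n=np.array([-t[1],t[0],0]);c=np.array([.4355,-.148,0])
for a in(0,30,45,60):
  ar=np.radians(a);s0=.118
  tip=(s0-.011*np.cos(ar),.014+.002+.011*np.sin(ar))
  zt=-sz*np.cos(ar)-su*np.sin(ar)
  p=foot+su*tip[0]+sz*tip[1]
  for sg in(1,-1):
    for j in ik(p,fr(zt,sg*ly)):
      print('final',a,sg,p.round(3),j.round(2),'wr',fk(j,PAR)[3].round(2),'el',fk(j,PAR)[2].round(2))
  for up in(1,-1):   # upper end = +t (right/far) or -t
    u=t*up; p=c+u*(tip[0]-.08)+Z*tip[1]; z0=-Z*np.cos(ar)-u*np.sin(ar)
    for sg in(1,-1):
      for j in ik(p,fr(z0,sg*n),20):
        print('  table up',up,a,sg,p.round(3),j.round(2),'wr',fk(j,PAR)[3].round(2))
E
```

```text
[-0.569   0.1046 -1.8505 -3.4369  0.2565  0.7229] 0.06356434968867836
final 60 1 [0.494 0.354 0.112] [-2.11 -0.48  1.36  0.34  1.5   1.21] wr [0.53 0.88 0.61] el [-0.49 -0.82 -2.21]
final 60 -1 [0.494 0.354 0.112] [-2.11 -0.48  1.36  0.34  1.5  -1.93] wr [0.53 0.88 0.61] el [-0.49 -0.82 -2.21]
```

servo_tool(deltas=[[[0,50,0],[0,0,10],85],[[0,60,0],[0,0,10],85],[[-30,60,0],[0,-10,0],85],[[-50,50,0],[0,-10,0],85],[[-50,0,0],[0,-10,0],85],[[0,0,0],[0,-10,0],85],[[0,0,0],[0,0,0],85]])

```text
time: 2.35
eef_pos: [0.1543, 0.3096, 0.3199]
orientation: [0.195, 0.309, 0.88, -0.305]
wrist_force: [0.5, -0.6, 0.2]
gripper_width: 0.0848
grasp_force: 0.0
```

```bash
cat > log.py <<'E'
from h import *
import json
s=manip.observe();l=[s['joint_positions'].tolist(),s['eef_pos'].tolist(),s['orientation'].tolist()]
open('log.jsonl','a').write(json.dumps(l)+'\n');print(s['time'],np.round(l[0],3),np.round(l[1],4))
E
python3 log.py
```

```text
2.35 [ 1.269  0.254  1.553 -0.381  1.974  0.34 ] [0.1543 0.3096 0.3199]
```

servo_tool(deltas=[[[0,60,0],[10,0,0],85],[[0,60,0],[10,0,0],85],[[0,0,0],[10,0,0],85],[[0,0,0],[10,0,0],85],[[0,0,0],[0,0,0],85]])

```text
time: 2.98
eef_pos: [0.2387, 0.3753, 0.2613]
orientation: [0.074, 0.36, 0.721, -0.588]
wrist_force: [-0.1, 0.5, -0.4]
gripper_width: 0.0848
grasp_force: 0.0
```

```bash
python3 log.py
```

```text
2.975 [ 1.017  0.744  1.255 -0.302  2.38   0.301] [0.2387 0.3753 0.2613]
```

servo_tool(deltas=[[[0,0,0],[-10,0,-10],85],[[0,0,0],[-10,0,-10],85],[[0,50,0],[-10,0,-10],85],[[50,50,0],[-10,10,0],85],[[50,50,0],[-10,10,0],85],[[50,0,0],[-10,0,0],85],[[0,0,0],[0,0,0],85]])

```text
time: 3.85
eef_pos: [0.1636, 0.5034, 0.1505]
orientation: [-0.042, 0.242, 0.948, -0.202]
wrist_force: [-0.2, -0.6, 0.1]
gripper_width: 0.0848
grasp_force: 0.0
```

```bash
python3 log.py; python3 - <<'E'
s=open('kin.py').read()
s=s.replace("h,a,l1,b,l2,l3=p","h,a,l1,b,l2,l3,c,e,g=p").replace("C.apply([b,0,l2])","C.apply([b,c,l2])").replace("W.apply([0,0,l3])","W.apply([g,e,l3])")
s=s.replace("r=least","import json,os\nD+=[(l[0],l[1]) for l in map(json.loads,open('log.jsonl'))]\nr=least").replace("[.3,0,.4,0,.4,.25]","[.3,0,.4,0,.4,.2,.07,0,0]")
open('kin.py','w').write(s)
E
python3 -c "
from kin import *
print(PAR.round(4),r.fun.round(4))"
```

```text
3.85 [1.124 0.496 1.439 0.002 1.621 0.051] [0.1636 0.5034 0.1505]
[ 1.370e-01  1.000e-04  6.299e-01  6.080e-02  4.210e-01  3.645e-01
  6.940e-02  0.000e+00 -0.000e+00] [-0.  0. -0. -0.  0. -0.  0. -0.  0. -0. -0.  0.  0.  0. -0. -0. -0.  0.]
```

```bash
cat > plan.py <<'E'
from kin import *
def fr(z,y): z=z/np.linalg.norm(z);y=y-z*(y@z);y/=np.linalg.norm(y);return R.from_matrix(np.c_[np.cross(y,z),y,z])
E
python3 - <<'E'
from plan import *
lx=np.array([.0715,.9974,0]);ly=np.array([-.9974,.0715,0]);Z=np.array([0,0,1.])
th=np.radians(17)
sz=lx*np.cos(th)-Z*np.sin(th); su=lx*np.sin(th)+Z*np.cos(th)
O=np.array([.4935,.3425,0]); foot=O-.046*lx+.012*Z
t=np.array([.39,-.92,0]);t/=np.linalg.norm(t);n=np.array([-t[1],t[0],0]);c=np.array([.4355,-.148,0])
for a in(0,30,45,60):
  ar=np.radians(a);s0=.118
  tip=(s0-.011*np.cos(ar),.014+.002+.011*np.sin(ar))
  zt=-sz*np.cos(ar)-su*np.sin(ar)
  p=foot+su*tip[0]+sz*tip[1]
  for sg in(1,-1):
    for j in ik(p,fr(zt,sg*ly)):
      print('final',a,sg,p.round(3),j.round(2),'wr',fk(j,PAR)[3].round(2),'el',fk(j,PAR)[2].round(2))
  for up in(1,-1):
    u=t*up; p=c+u*(tip[0]-.08)+Z*tip[1]; z0=-Z*np.cos(ar)-u*np.sin(ar)
    for sg in(1,-1):
      for j in ik(p,fr(z0,sg*n),20):
        print('  table up',up,a,sg,p.round(3),j.round(2),'wr',fk(j,PAR)[3].round(2))
E
```

```text
final 0 1 [0.494 0.343 0.11 ] [ 0.85  1.25  1.08 -1.08  2.42 -2.3 ] wr [0.52 0.69 0.  ] el [0.4  0.45 0.34]
final 0 -1 [0.494 0.343 0.11 ] [ 0.85  1.25  1.08 -1.08  2.42  0.84] wr [0.52 0.69 0.  ] el [0.4  0.45 0.34]
  table up 1 0 1 [ 0.446 -0.173  0.016] [-0.52  0.36  2.01 -0.    0.77 -0.92] wr [ 0.45 -0.17  0.38]
  table up 1 0 -1 [ 0.446 -0.173  0.016] [-0.52  0.36  2.01  0.    0.77  2.23] wr [ 0.45 -0.17  0.38]
  table up -1 0 1 [ 0.425 -0.123  0.016] [-0.44  0.32  2.09 -0.    0.73 -0.84] wr [ 0.42 -0.12  0.38]
  table up -1 0 -1 [ 0.425 -0.123  0.016] [-0.44  0.32  2.09 -0.    0.73  2.3 ] wr [ 0.42 -0.12  0.38]
final 30 1 [0.494 0.349 0.109] [ 0.86  1.03  1.08 -0.78  2.16 -2.24] wr [0.52 0.7  0.19] el [0.36 0.41 0.46]
final 30 -1 [0.494 0.349 0.109] [ 0.86  1.03  1.08 -0.78  2.16  0.9 ] wr [0.52 0.7  0.19] el [0.36 0.41 0.46]
  table up 1 30 1 [ 0.447 -0.174  0.022] [-0.7   0.58  1.73  0.24  1.32 -1.21] wr [ 0.52 -0.34  0.34]
  table up 1 30 -1 [ 0.447 -0.174  0.022] [-0.7   0.58  1.73  0.24  1.32  1.93] wr [ 0.52 -0.34  0.34]
  table up -1 30 1 [ 0.424 -0.122  0.022] [-0.07  0
[... 297 characters left out ...]
  0.91  1.13 -0.64  1.99  0.92] wr [0.52 0.67 0.28] el [0.33 0.37 0.52]
  table up 1 45 1 [ 0.447 -0.176  0.024] [-0.75  0.72  1.6   0.29  1.57 -1.26] wr [ 0.55 -0.41  0.28]
  table up 1 45 -1 [ 0.447 -0.176  0.024] [-0.75  0.72  1.6   0.29  1.57  1.88] wr [ 0.55 -0.41  0.28]
final 60 1 [0.494 0.354 0.112] [ 0.79  0.78  1.21 -0.51  1.81 -2.23] wr [0.51 0.62 0.36] el [0.31 0.31 0.59]
final 60 -1 [0.494 0.354 0.112] [ 0.79  0.78  1.21 -0.51  1.81  0.91] wr [0.51 0.62 0.36] el [0.31 0.31 0.59]
  table up 1 60 1 [ 0.448 -0.178  0.026] [-0.78  0.86  1.49  0.34  1.79 -1.29] wr [ 0.57 -0.47  0.21]
  table up 1 60 -1 [ 0.448 -0.178  0.026] [-0.78  0.86  1.49  0.34  1.79  1.85] wr [ 0.57 -0.47  0.21]
```

```bash
python3 - <<'E'
from h import *
from scipy.ndimage import map_coordinates
for n in('top','side'):
  c=manip.calibration(n);im=np.load(n+'0.npz')['im'].astype(float)
  K=np.array(c['camera_matrix']);o=np.array(c['origin']);Rc=rot(c['orientation'])
  def proj(X):
    q=Rc.inv().apply(X-o);return K[0,0]*q[:,0]/-q[:,2]+K[0,2],-K[1,1]*q[:,1]/-q[:,2]+K[1,2]
  ys=np.linspace(-.08,.08,41) if n=='top' else np.linspace(-.08,.02,21)
  a=np.radians(4.1);lx=np.array([np.sin(a),np.cos(a),0]);ly=np.array([-np.cos(a),np.sin(a),0]);O=np.array([.4935,.3425,0])
  for zz,x0,x1,lab in((.0,-.075,-.045,'front bottom edge exp -60'),(.026,-.066,-.036,'strip top -60..-46'),(.1,.0,.05,'board top 16.5..32.5'),):
    print(n,lab)
    for x in np.arange(x0,x1,.002):
      u,v=proj(O+x*lx+ys[:,None]*ly+np.array([0,0,zz]))
      print(int(round(x*1e3)),[int(np.mean(map_coordinates(im[...,k],[v,u],order=1))) for k in(0,2)],end=' ')
    print()
  xs=np.linspace(-.03,.0,11)
  for y0 in(-.1,.1):
    print(n,'side edge',y0)
    for y in np.arange(y0-.016,y0+.017,.003):
      u,v=proj(O+xs[:,None]*lx+y*ly+np.array([0,0,.012]))
      print(int(round(y*1e3)),[int(np.mean(map_coordinates(im[...,k],[v,u],order=1))) for k in(0,2)],end=' ')
    print()
E
```

```text
top front bottom edge exp -60
-75 [185, 186] -73 [164, 165] -71 [151, 150] -69 [143, 142] -67 [140, 139] -65 [140, 139] -63 [138, 136] -61 [129, 123] -59 [115, 105] -57 [105, 89] -55 [112, 82] -53 [133, 83] -51 [149, 87] -49 [157, 90] -47 [162, 91] 
top strip top -60..-46
-66 [126, 120] -64 [112, 101] -62 [105, 87] -60 [116, 81] -58 [137, 84] -56 [152, 88] -54 [158, 90] -52 [163, 92] -50 [164, 92] -48 [164, 92] -46 [164, 93] -44 [168, 94] -42 [166, 93] -40 [153, 89] -38 [139, 84] -36 [128, 80] 
top board top 16.5..32.5
0 [86, 68] 2 [85, 68] 4 [86, 69] 6 [87, 69] 8 [88, 69] 10 [89, 69] 12 [89, 70] 14 [90, 70] 16 [107, 75] 18 [135, 84] 20 [155, 90] 22 [164, 93] 24 [168, 94] 26 [169, 95] 28 [170, 96] 30 [170, 98] 32 [169, 110] 34 [176, 137] 36 [190, 173] 38 [203, 200] 40 [209, 211] 42 [212, 215] 44 [213, 216] 46 [213, 216] 48 [213, 216] 
top side edge -0.1
-116 [216, 219] -113 [216, 219] -110 [216, 219] -107 [216, 220] -104 [214, 217] -101 [159, 145] -98 [123, 95] -95 [112, 77] -92 [112, 77] -89 [114, 77] -86 [115, 78] 
top side edge 0.1
84 [117, 74] 87 [116, 74] 90 [115, 74] 93 [115, 7
[... 621 characters left out ...]
op 16.5..32.5
0 [118, 79] 2 [117, 79] 4 [117, 79] 6 [117, 79] 8 [117, 79] 10 [117, 79] 12 [116, 78] 14 [117, 76] 16 [121, 74] 18 [129, 73] 20 [138, 72] 22 [145, 72] 24 [150, 73] 26 [152, 74] 28 [152, 77] 30 [152, 84] 32 [150, 92] 34 [147, 100] 36 [145, 106] 38 [144, 108] 40 [144, 109] 42 [144, 108] 44 [144, 105] 46 [144, 104] 48 [145, 105] 
side side edge -0.1
-116 [187, 184] -113 [188, 184] -110 [189, 186] -107 [189, 186] -104 [185, 182] -101 [172, 166] -98 [149, 136] -95 [123, 97] -92 [103, 63] -89 [97, 46] -86 [97, 42] 
side side edge 0.1
84 [103, 46] 87 [103, 46] 90 [103, 45] 93 [103, 46] 96 [103, 49] 99 [111, 72] 102 [131, 111] 105 [156, 149] 108 [174, 170] 111 [179, 176] 114 [177, 173]
```

```bash
cat >> plan.py <<'E'
def pose():
    from h import manip,rot
    s=manip.observe();return s['eef_pos'],rot(s['orientation'])
def rows(p,q,tp,tq,mm=50,deg=9,dec=0):
    """rows from pose p,q to tp,tq, interpolated straight; rounding carried along"""
    rv=(q.inv()*tq).as_rotvec();n=int(np.ceil(max(np.linalg.norm(tp-p)*1e3/mm,np.degrees(np.linalg.norm(rv))/deg,1)))
    out=[];q0,p0=q,p
    for k in range(1,n+1):
        gp=p0+(tp-p0)*k/n;gq=q0*R.from_rotvec(rv*k/n)
        d=np.round(q.inv().apply(gp-p)*1e3,dec);w=np.round(np.degrees((q.inv()*gq).as_rotvec())*2)/2
        p=p+q.apply(d/1e3);q=q*R.from_rotvec(np.radians(w));out.append((d.tolist(),w.tolist()))
    print(n,'rows');[print([a,b]) for a,b in out]
    j=ik(p,q,12);print('end',p.round(4),'joints',[x.round(2).tolist() for x in j]);return p,q
Z=np.array([0,0,1.]);D2=np.array([.39,-.92,0]);T=D2/np.linalg.norm(D2);N=np.array([-T[1],T[0],0]);C=np.array([.4355,-.148,0])
E
python3 - <<'E'
from plan import *
p,q=pose()
p,q=rows(p,q,np.array([.30,.20,.24]),fr(-Z,N),55,10)
p,q=rows(p,q,C+Z*.10,fr(-Z,N),55,10)
# candidates of regrasp
for cx in([.415,-.13,0],[.42,-.08,0]):
  for az in(-90,-100,-110):
    u=np.array([np.cos(np.radians(az)),np.sin(np.radians(az)),0]);n=np.array([-u[1],u[0],0]);ar=np.radians(45)
    pp=np.array(cx)+u*(.118-.011*np.cos(ar)-.08)+Z*(.016+.011*np.sin(ar))
    for sg in(1,-1): print(cx,az,sg,[(x.round(2).tolist(),fk(x,PAR)[3].round(2)) for x in ik(pp,fr(-Z*np.cos(ar)-u*np.sin(ar),sg*n),12)])
E
```

```text
7 rows
[[-38.0, -31.0, 1.0], [-3.0, 1.5, 5.5]]
[[-41.0, -28.0, -2.0], [-3.5, 1.0, 5.5]]
[[-43.0, -23.0, -5.0], [-3.0, 1.5, 5.0]]
[[-45.0, -19.0, -6.0], [-3.5, 1.0, 5.5]]
[[-46.0, -14.0, -9.0], [-3.0, 1.5, 5.5]]
[[-47.0, -10.0, -10.0], [-3.5, 1.0, 5.5]]
[[-48.0, -4.0, -11.0], [-3.0, 1.5, 5.5]]
end [0.2998 0.2    0.2396] joints [[0.39, -0.06, 1.88, -0.0, 1.32, -0.0]]
8 rows
[[-47.0, -1.0, 17.0], [0.0, 0.0, -0.0]]
[[-46.0, -2.0, 18.0], [0.0, 0.0, -0.0]]
[[-47.0, -1.0, 17.0], [0.0, 0.0, -0.0]]
[[-47.0, -1.0, 18.0], [0.0, 0.0, -0.0]]
[[-46.0, -1.0, 17.0], [0.0, 0.0, -0.0]]
[[-47.0, -2.0, 18.0], [0.0, 0.0, -0.0]]
[[-47.0, -1.0, 17.0], [0.0, 0.0, -0.0]]
[[-46.0, -1.0, 18.0], [0.0, 0.0, -0.0]]
end [ 0.4356 -0.1476  0.0997] joints [[-0.48, 0.22, 1.94, 0.0, 0.97, -0.88]]
[0.415, -0.13, 0] -90 1 [([-0.91, 0.62, 1.84, 0.46, 1.37, -1.17], array([ 0.41, -0.42,  0.28]))]
[0.415, -0.13, 0] -90 -1 [([-0.91, 0.62, 1.84, 0.46, 1.37, 1.98], array([ 0.41, -0.42,  0.28]))]
[0.415, -0.13, 0] -100 1 [([-0.97, 0.59, 1.93, 0.54, 1.29, -1.13], array([ 0.36, -0.41,  0.28]))]
[0.415, -0.13, 0] -100 -1 [([-0.97, 0.59, 1.93, 0.54, 1.29, 2.01], array([ 0.36, -0.41,  0.28]))]
[0.415, -0.13, 0] -110 1 [([-1.04, 0.56, 2.02, 0.63, 1.2, -1.12], array([ 0.32, -0.4 ,  0.28]))]
[0.415, -0.13, 0] -110 -1 [([-1.04, 0.56, 2.02, 0.63, 1.2, 2.02], array([ 0.32, -0.4 ,  0.28]))]
[0.42, -0.08, 0] -90 1 [([-0.84, 0.6, 1.91, 0.51, 1.31, -1.15], array([ 0.42, -0.37,  0.28]))]
[0.42, -0.08, 0] -90 -1 [([-0.84, 0.6, 1.91, 0.51, 1.31, 1.99], array([ 0.42, -0.37,  0.28]))]
[0.42, -0.08, 0] -100 1 [([-0.91, 0.57, 2.01, 0.59, 1.23, -1.13], array([ 0.37, -0.36,  0.28]))]
[0.42, -0.08, 0] -100 -1 [([-0.91, 0.57, 2.01, 0.59, 1.23, 2.01], array([ 0.37, -0.36,  0.28]))]
[0.42, -0.08, 0] -110 1 [([-0.98, 0.53, 2.1, 0.68, 1.14, -1.12], array([ 0.32, -0.35,  0.28]))]
[0.42, -0.08, 0] -110 -1 [([-0.98, 0.53, 2.1, 0.68, 1.14, 2.02], array([ 0.32, -0.35,  0.28]))]
```

servo_tool(deltas=[[[-38,-31,1],[-3,1.5,5.5],85],[[-41,-28,-2],[-3.5,1,5.5],85],[[-43,-23,-5],[-3,1.5,5],85],[[-45,-19,-6],[-3.5,1,5.5],85],[[-46,-14,-9],[-3,1.5,5.5],85],[[-47,-10,-10],[-3.5,1,5.5],85],[[-48,-4,-11],[-3,1.5,5.5],85]])

```text
time: 4.72
eef_pos: [0.3023, 0.1982, 0.2397]
orientation: [0.004, 0.555, 0.832, -0.001]
wrist_force: [1.2, 0.2, -0.5]
gripper_width: 0.085
grasp_force: 0.0
```

servo_tool(deltas=[[[-47,-1,17],[0,0,0],85],[[-46,-2,18],[0,0,0],85],[[-47,-1,17],[0,0,0],85],[[-47,-1,18],[0,0,0],85],[[-46,-1,17],[0,0,0],85],[[-47,-2,18],[0,0,0],85],[[-47,-1,17],[0,0,0],85],[[-46,-1,18],[0,0,0],85]])

```text
time: 5.72
eef_pos: [0.4365, -0.1519, 0.1018]
orientation: [0.004, 0.555, 0.832, -0.004]
wrist_force: [0.8, 0.6, 0.4]
gripper_width: 0.0849
grasp_force: 0.0
```

servo_tool(deltas=[[[0,0,0],[0,0,0],60],[[0,0,0],[0,0,0],60]])

```text
time: 5.98
eef_pos: [0.4351, -0.1495, 0.1012]
orientation: [0.002, 0.555, 0.832, -0.004]
wrist_force: [0.0, -0.1, -0.3]
gripper_width: 0.0603
grasp_force: 0.0
```

```bash
python3 - <<'E'
from plan import *
from h import *
p,q=pose();print(p.round(4))
rows(p,q,C+Z*.019,fr(-Z,N),25,10)
im,d,c=look('side','s1.png')
cv2.imwrite('pics/s1c.png',cv2.resize(im[150:300,200:400],None,fx=4,fy=4)[:,:,::-1])
E
```

```text
[ 0.4351 -0.1495  0.1012]
4 rows
[[0.0, 0.0, 21.0], [-0.0, 0.0, -0.0]]
[[1.0, 1.0, 20.0], [-0.0, 0.0, -0.0]]
[[0.0, -0.0, 21.0], [-0.0, 0.5, -0.5]]
[[1.0, 0.0, 20.0], [-0.0, -0.0, 0.0]]
end [ 0.4352 -0.1479  0.0192] joints [[-0.48, 0.34, 2.04, -0.0, 0.76, -0.88]]
```

View pics/s1c.png

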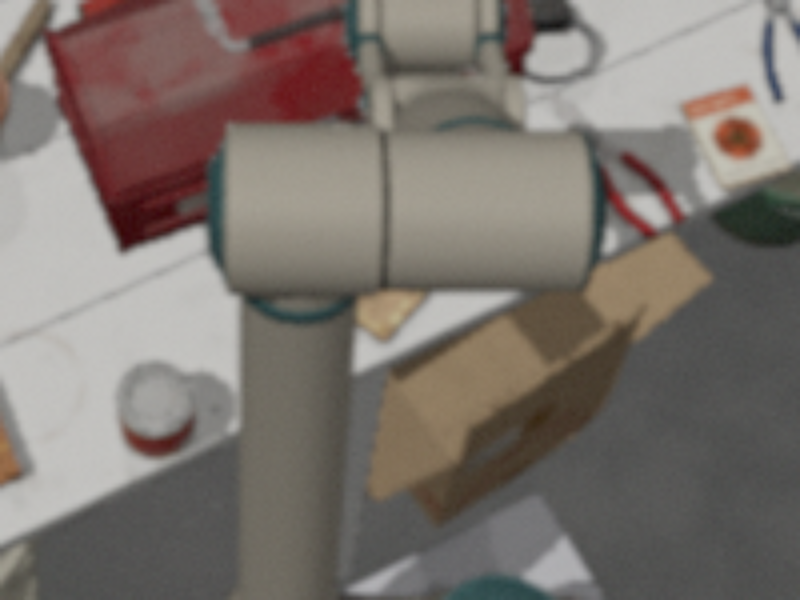

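The arm hides the slate here, with only a corner showing near (390,310) in the crop. The opening has ample margin, so I descend and close.

servo_tool(deltas=[[[0,0,21],[0,0,0],60],[[1,1,20],[0,0,0],60],[[0,0,21],[0,0,0],60],[[1,0,20],[0,0,0],60],[[0,0,0],[0,0,0],8],[[0,0,0],[0,0,0],8],[[0,0,0],[0,0,0],8],[[0,0,0],[0,0,0],8]])

```text
time: 7.02
eef_pos: [0.4361, -0.1484, 0.0195]
orientation: [0.003, 0.555, 0.832, -0.004]
wrist_force: [-1.3, 2.6, 7.4]
gripper_width: 0.0144
grasp_force: 61.0
```

```bash
python3 - <<'E'
from plan import *
p,q=pose();yaw=R.from_euler('z',-28,degrees=True)
p,q=rows(p,q,p+Z*.018,q,20)
p,q=rows(p,q,np.array([.415,-.10,p[2]]),yaw*q,25,7)
E
```

```text
1 rows
[[-0.0, -0.0, -18.0], [0.0, 0.0, 0.0]]
end [ 0.4361 -0.1482  0.0375] joints [[-0.47, 0.31, 2.02, -0.01, 0.8, -0.86]]
5 rows
[[11.0, -0.0, -0.0], [0.0, 0.0, 5.5]]
[[10.0, -1.0, -0.0], [0.0, 0.0, 5.5]]
[[10.0, -3.0, -0.0], [0.0, 0.0, 6.0]]
[[10.0, -3.0, -0.0], [0.0, 0.0, 5.5]]
[[10.0, -4.0, -0.0], [0.5, 0.0, 5.5]]
end [ 0.4151 -0.0999  0.037 ] joints [[-0.39, 0.27, 2.09, -0.02, 0.79, -0.28]]
```

servo_tool(deltas=[[[0,0,-18],[0,0,0],8],[[11,0,0],[0,0,5.5],8],[[10,-1,0],[0,0,5.5],8],[[10,-3,0],[0,0,6],8],[[10,-3,0],[0,0,5.5],8],[[10,-4,0],[0,0,5.5],8],[[0,0,0],[0,0,0],8],[[0,0,0],[0,0,0],8]])

```text
time: 8.02
eef_pos: [0.4151, -0.1004, 0.036]
orientation: [0.003, 0.74, 0.673, -0.003]
wrist_force: [-0.0, 0.1, -2.0]
gripper_width: 0.0148
grasp_force: 59.7
```

servo_tool(deltas=[[[0,0,6],[0,0,0],8],[[0,0,6],[0,0,0],8],[[0,0,5],[0,0,0],8],[[0,0,0],[0,0,0],8]])

```text
time: 8.52
eef_pos: [0.4143, -0.1002, 0.0195]
orientation: [0.002, 0.74, 0.672, -0.004]
wrist_force: [-2.4, 1.1, 12.4]
gripper_width: 0.0145
grasp_force: 61.7
```

```bash
cat >> plan.py <<'E'
def regrasp(cen,az,back,a=45,s0=.118,gap=.003):
    u=np.array([np.cos(az),np.sin(az),0]);n=np.array([-u[1],u[0],0]);ar=np.radians(a)
    z=-Z*np.cos(ar)-u*np.sin(ar)
    return cen*np.array([1,1,0])+u*(s0-.011*np.cos(ar)-.08)+Z*(.014+gap+.011*np.sin(ar))-z*back,fr(z,n)
E
python3 - <<'E'
from plan import *
p,q=pose();y=q.apply([0,1,0]);print(y);az=np.arctan2(-y[0],y[1])
print('az',np.degrees(az))
p=p+np.array([0,0,.06])
rows(p,q,*regrasp(np.array([.4143,-.1002,0]),az,.06),45,9)
E
```

```text
[ 0.99542697 -0.09551788 -0.00121754]
az -95.48113157373587
6 rows
[[-12.0, -0.0, 2.0], [-0.0, 7.5, -0.0]]
[[-12.0, -0.0, 1.0], [-0.0, 7.5, -0.0]]
[[-13.0, -0.0, -1.0], [-0.0, 8.0, -0.0]]
[[-11.0, -0.0, -3.0], [-0.0, 7.5, -0.0]]
[[-12.0, -0.0, -4.0], [-0.0, 7.5, -0.0]]
[[-11.0, -0.0, -6.0], [-0.0, 7.5, -0.0]]
end [ 0.4074 -0.1726  0.0669] joints [[-0.96, 0.55, 1.84, 0.48, 1.42, -1.11]]
```

servo_tool(deltas=[[[0,0,0],[0,0,0],50],[[0,0,0],[0,0,0],50],[[0,0,0],[0,0,0],50],[[0,0,-30],[0,0,0],50],[[0,0,-30],[0,0,0],50]])

```text
time: 9.15
eef_pos: [0.4142, -0.0995, 0.0789]
orientation: [0.002, 0.74, 0.672, -0.004]
wrist_force: [0.9, -1.4, -0.7]
gripper_width: 0.05
grasp_force: 0.0
```

servo_tool(deltas=[[[-12,0,2],[0,7.5,0],50],[[-12,0,1],[0,7.5,0],50],[[-13,0,-1],[0,8,0],50],[[-11,0,-3],[0,7.5,0],50],[[-12,0,-4],[0,7.5,0],50],[[-11,0,-6],[0,7.5,0],50],[[0,0,0],[0,0,0],50]])

```text
time: 10.02
eef_pos: [0.4075, -0.1744, 0.0638]
orientation: [-0.258, 0.685, 0.619, 0.283]
wrist_force: [0.8, 0.6, 0.1]
gripper_width: 0.0497
grasp_force: 0.0
```

```bash
python3 - <<'E'
from plan import *
from h import *
p,q=pose();print(p.round(4),np.degrees(np.arccos(-q.apply([0,0,1])[2])))
rows(p,q,*regrasp(np.array([.4143,-.1002,0]),np.radians(-95.5),0),15,9)
a=look('top')[0][170:260,225:335];b=look('side')[0][170:290,220:340]
cv2.imwrite('pics/re.png',np.hstack([cv2.resize(a,(400,327)),cv2.resize(b,(400,327))])[:,:,::-1])
E
```

```text
[ 0.4075 -0.1744  0.0638] 45.04898486931953
4 rows
[[1.0, -0.0, 15.0], [0.0, -0.0, -0.0]]
[[1.0, -0.0, 14.0], [0.0, -0.0, -0.0]]
[[1.0, -0.0, 15.0], [0.0, -0.0, -0.0]]
[[1.0, -0.0, 15.0], [0.0, -0.0, -0.5]]
end [ 0.4119 -0.13    0.025 ] joints [[-0.91, 0.59, 1.94, 0.53, 1.29, -1.15]]
```

View pics/re.png

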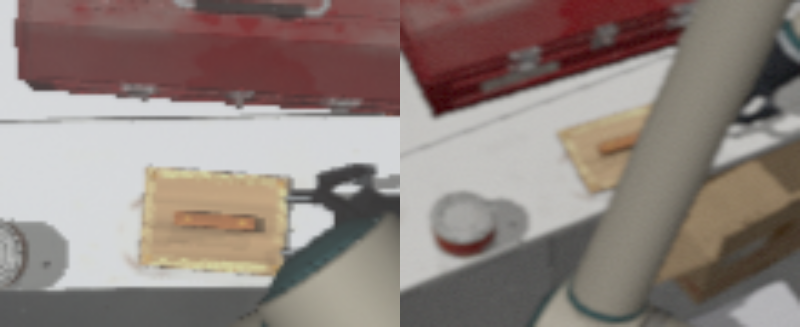

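Left crop: the slate lies clear, with the batten spanning (175–262, 220) and the gripper to its right. The side view shows the tin untouched. I'll check the slate's centre by mask.

```bash
python3 - <<'E'
from h import *
im,d,c=look('top');hs=cv2.cvtColor(im,cv2.COLOR_RGB2HSV)
for lab,cond,zz in(('slate',(hs[...,1]>60),.014),('batten',(hs[...,1]>110)&(hs[...,0]<15),.034)):
    m=np.zeros(d.shape,np.uint8);m[210:246,258:306]=cond[210:246,258:306]
    k=max(cv2.findContours(m,0,cv2.CHAIN_APPROX_NONE)[0],key=cv2.contourArea)
    r=cv2.minAreaRect((ray(k[:,0,:],c,zz)[:,:2]*1e3).astype(np.float32));print(lab,r)
E
```

```text
slate ((414.3699951171875, -99.3382568359375), (157.476806640625, 107.1001968383789), 84.52684020996094)
batten ((414.9482116699219, -98.68547058105469), (84.093017578125, 12.777301788330078), 84.63265991210938)
```

servo_tool(deltas=[[[1,0,15],[0,0,0],50],[[1,0,14],[0,0,0],50]])

```text
time: 10.42
eef_pos: [0.4096, -0.1481, 0.0472]
orientation: [-0.257, 0.683, 0.622, 0.283]
wrist_force: [-0.6, -0.0, 0.0]
gripper_width: 0.05
grasp_force: 0.0
```

```bash
python3 - <<'E'
from plan import *
p,q=pose();print(p)
rows(p,q,*regrasp(np.array([.4145,-.0993,0]),np.radians(-95.4),0),12,9)
E
```

```text
[ 0.40957649 -0.14814437  0.04718223]
3 rows
[[-1.0, 0.0, 10.0], [-0.0, 0.0, -0.0]]
[[-1.0, 0.0, 9.0], [-0.0, 0.0, -0.0]]
[[-0.0, 0.0, 10.0], [-0.0, 0.0, -0.0]]
end [ 0.4114 -0.1292  0.0252] joints [[-0.91, 0.59, 1.94, 0.53, 1.29, -1.15]]
```

servo_tool(deltas=[[[-1,0,10],[0,0,0],50],[[-1,0,9],[0,0,0],40],[[0,0,10],[0,0,0],40],[[0,0,0],[0,0,0],8],[[0,0,0],[0,0,0],8],[[0,0,0],[0,0,0],8],[[0,0,0],[0,0,0],8]])

```text
time: 11.3
eef_pos: [0.4115, -0.1315, 0.0251]
orientation: [-0.257, 0.684, 0.621, 0.283]
wrist_force: [-0.7, -0.4, -0.1]
gripper_width: 0.0145
grasp_force: 60.7
```

```bash
cat >> plan.py <<'E'
A4=np.radians(4.1);LX=np.array([np.sin(A4),np.cos(A4),0]);O=np.array([.4935,.345,0])
def slate_goal(lean,gap,dz):
    """slate centre-of-face pose: bottom face edge gap behind strip, dz above base"""
    t=np.radians(lean);sz=LX*np.cos(t)-Z*np.sin(t);su=LX*np.sin(t)+Z*np.cos(t)
    return O+LX*(-.046+gap)+Z*(.012+dz)+su*.08,R.from_matrix(np.c_[su,np.cross(sz,su),sz])
def tool_for(sp,sq):
    import json;g=json.load(open('grasp.json'));return sp+sq.apply(g[0]),sq*R.from_quat(g[1])
E
python3 - <<'E'
from plan import *
import json
p,q=pose();az=np.radians(-95.4);u=np.array([np.cos(az),np.sin(az),0]);sq=R.from_matrix(np.c_[u,np.cross(Z,u),Z]);sp=np.array([.4145,-.0993,0])
g=[sq.inv().apply(p-sp).tolist(),(sq.inv()*q).as_quat().tolist()];json.dump(g,open('grasp.json','w'));print(np.round(g[0],4))
p,q=rows(p,q,p+Z*.16,q,40)
tp,tq=tool_for(*slate_goal(14,.006,.10));print('above',tp,(q.inv()*tq).magnitude()*57.3)
p2,q2=rows(p,q,tp,tq,50,8)
j=np.array([-.9,.5,1.9,.5,1.4,-1.1]);rv=(q.inv()*tq).as_rotvec()
for k in np.linspace(0,1,9):
    P=p+(tp-p)*k;Q=q*R.from_rotvec(rv*k)
    j=ik(P,Q,1,j)[0];s=Q*R.from_quat(g[1]).inv();c=P-s.apply(g[0])
    print(j.round(2),'foot',(c-s.apply([.08,0,0])).round(3),'top',(c+s.apply([.08,0,0])).round(3),'sides x',(c[0]-.055*abs(s.apply([0,1,0])[0])).round(3),(c[0]+.055*abs(s.apply([0,1,0])[0])).round(3))
E
```

```text
[0.0323 0.0001 0.0251]
4 rows
[[28.0, -0.0, -28.0], [0.0, 0.0, 0.0]]
[[29.0, -0.0, -29.0], [0.0, 0.0, 0.0]]
[[28.0, -0.0, -28.0], [0.0, 0.0, 0.0]]
[[28.0, -0.0, -28.0], [0.0, 0.0, 0.0]]
end [ 0.4116 -0.1314  0.1849] joints [[-0.91, 0.37, 1.79, 0.5, 1.61, -0.96]]
above [0.49441216 0.35644998 0.21491853] 104.01342224706269
14 rows
[[26.0, 3.0, 23.0], [-0.0, -7.5, -0.0]]
[[30.0, 2.0, 20.0], [-0.0, -7.5, -0.0]]
[[31.0, 3.0, 16.0], [-0.0, -7.5, -0.5]]
[[34.0, 2.0, 11.0], [-0.0, -7.0, 0.0]]
[[34.0, 3.0, 8.0], [-0.0, -7.5, -0.0]]
[[35.0, 3.0, 2.0], [-0.0, -7.5, -0.0]]
[[36.0, 3.0, -2.0], [-0.0, -7.5, -0.0]]
[[35.0, 3.0, -6.0], [-0.5, -7.5, -0.5]]
[[33.0, 3.0, -11.0], [0.0, -7.5, 0.0]]
[[32.0, 3.0, -15.0], [0.0, -7.5, -0.0]]
[[30.0, 3.0, -19.0], [0.0, -7.0, -0.0]]
[[27.0, 4.0, -23.0], [0.0, -7.5, -0.5]]
[[23.0, 3.0, -26.0], [0.0, -7.5, 0.0]]
[[21.0, 3.0, -29.0], [0.0, -7.5, -0.0]]
end [0.494  0.357  0.2149] joints [[0.83, 0.8, 1.04, -0.67, 2.1, 0.81]]
[-0.91  0.37  1.79  0.5   1.61 -0.96] foot [ 0.422 -0.02   0.16 ] top [ 0.407 -0.179  0.16 ] sides x 0.36 0.469
[-0.72  0.22  1.85  0.45  1.44 -0.77] foot [0.432 0.033 0.139] top [ 0.417 -0.122  0.175] sides x 0.37 0.479
[-0.45  0.12  1.87  0.32  1.29 -0.47] foot [0.441 0.08  0.121] top [ 0.427 -0.063  0.191] sides x 0.379 0.489
[-0.13  0.09  1.84  0.11  1.21 -0.08] foot [0.449 0.123 0.106] top [ 0.438 -0.001  0.207] sides x 0.389 0.498
[ 0.19  0.16  1.75 -0.13  1.26  0.31] foot [0.458 0.162 0.096] top [0.449 0.064 0.222] sides x 0.398 0.508
[ 0.44  0.28  1.62 -0.31  1.42  0.6 ] foot [0.466 0.198 0.091] top [0.46  0.131 0.236] sides x 0.408 0.518
[ 0.62  0.44  1.46 -0.44  1.63  0.76] foot [0.474 0.233 0.092] top [0.471 0.2   0.249] sides x 0.418 0.527
[ 0.74  0.62  1.26 -0.54  1.86  0.83] foot [0.482 0.269 0.099] top [0.482 0.271 0.259] sides x 0.427 0.537
[ 0.83  0.8   1.04 -0.67  2.1   0.81] foot [0.491 0.305 0.112] top [0.493 0.344 0.267] sides x 0.437 0.547
```

servo_tool(deltas=[[[14,0,-14],[0,0,0],8],[[28,0,-28],[0,0,0],8],[[28,0,-28],[0,0,0],8],[[28,0,-28],[0,0,0],8],[[28,0,-28],[0,0,0],8],[[10,0,-10],[0,0,0],8]])

```text
time: 12.05
eef_pos: [0.412, -0.132, 0.2186]
orientation: [-0.255, 0.684, 0.622, 0.283]
wrist_force: [-0.0, -1.0, -3.0]
gripper_width: 0.0138
grasp_force: 60.6
```

servo_tool(deltas=[[[26,3,23],[0,-7.5,0],8],[[30,2,20],[0,-7.5,0],8],[[31,3,16],[0,-7.5,-0.5],8],[[34,2,11],[0,-7,0],8],[[34,3,8],[0,-7.5,0],8],[[35,3,2],[0,-7.5,0],8],[[36,3,-2],[0,-7.5,0],8],[[35,3,-6],[-0.5,-7.5,-0.5],8]])

```text
time: 13.05
eef_pos: [0.4586, 0.1493, 0.234]
orientation: [0.091, 0.728, 0.673, -0.091]
wrist_force: [0.2, 0.1, -2.3]
gripper_width: 0.0142
grasp_force: 60.5
```

servo_tool(deltas=[[[33,3,-11],[0,-7.5,0],8],[[32,3,-15],[0,-7.5,0],8],[[30,3,-19],[0,-7,0],8],[[27,4,-23],[0,-7.5,-0.5],8],[[23,3,-26],[0,-7.5,0],8],[[21,3,-29],[0,-7.5,0],8],[[0,0,0],[0,0,0],8],[[0,0,0],[0,0,0],8]])

```text
time: 14.05
eef_pos: [0.4939, 0.3572, 0.2459]
orientation: [0.337, 0.637, 0.593, -0.36]
wrist_force: [0.9, 0.6, -2.1]
gripper_width: 0.0144
grasp_force: 60.7
```

```bash
python3 - <<'E'
from plan import *
from h import *
import json
g=json.load(open('grasp.json'))
p,q=pose();s=q*R.from_quat(g[1]).inv();c=p-s.apply(g[0]);print(p.round(4),'foot',(c-s.apply([.08,0,0])).round(4),'sz',s.apply([0,0,1]).round(3),'y',s.apply([0,1,0]).round(3))
rows(p,q,*tool_for(*slate_goal(14,.006,.04)),30,9)
a=look('top')[0][150:250,130:240];b=look('side')[0][190:310,130:250]
cv2.imwrite('pics/ab.png',np.hstack([cv2.resize(a,(400,364)),cv2.resize(b,(400,364))])[:,:,::-1])
E
```

```text
[0.4939 0.3572 0.2459] foot [0.4901 0.3057 0.1431] sz [ 0.069  0.968 -0.243] y [ 0.997 -0.071  0.   ]
4 rows
[[19.0, 0.0, 12.0], [0.0, 0.0, 0.0]]
[[20.0, 0.0, 12.0], [0.0, 0.0, 0.0]]
[[19.0, 0.0, 12.0], [0.0, 0.0, 0.0]]
[[20.0, 0.0, 11.0], [0.0, 0.0, 0.0]]
end [0.494  0.3569 0.1549] joints [[0.83, 0.85, 1.1, -0.63, 2.02, 0.88]]
```

View pics/ab.png

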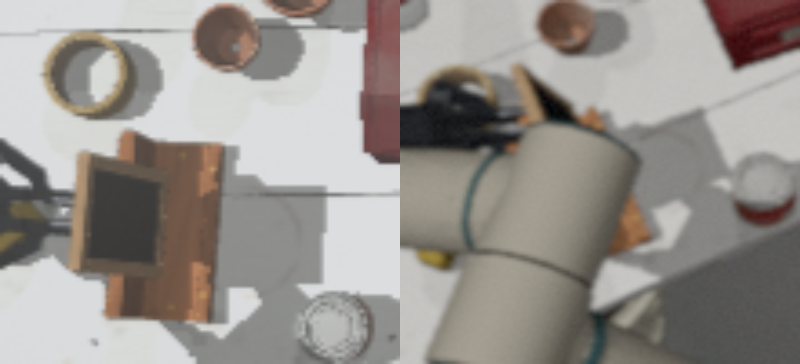

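The slate is held upright (left crop, 75–165 × 155–270) with its dark face towards the front strip. I'll check its lean with a depth plane fit and lower it.

```bash
python3 - <<'E'
from plan import *
from h import *
im,d,c=look('top');P=pts(d,c);m=np.zeros(d.shape,bool);m[198:221,155:172]=1
m&=(im.max(-1)<75)&(d>0)&(P[...,2]>.1);q=P[m];ctr=np.median(q,0);q=q[np.abs(q-ctr).max(1)<.09]
u,s,v=np.linalg.svd(q-q.mean(0));n=v[2]*(-np.sign(v[2][1]));print(len(q),q.mean(0).round(3),'face normal',n.round(3),'rms',s[2]/len(q)**.5,'zrange',q[:,2].min(),q[:,2].max())
E
```

```text
374 [0.492 0.329 0.234] face normal [-0.069 -0.97   0.233] rms 0.0014540246963390287 zrange 0.16546872722088568 0.29347866521194055
```

servo_tool(deltas=[[[19,0,12],[0,0,0],8],[[20,0,12],[0,0,0],8],[[19,0,12],[0,0,0],8],[[20,0,11],[0,0,0],8],[[0,0,0],[0,0,0],8]])

```text
time: 14.82
eef_pos: [0.4937, 0.3566, 0.1538]
orientation: [0.337, 0.636, 0.592, -0.361]
wrist_force: [0.5, 0.6, -1.8]
gripper_width: 0.014
grasp_force: 60.6
```

```bash
python3 - <<'E'
from plan import *
p,q=pose();print(p)
rows(p,q,*tool_for(*slate_goal(14,.006,.0)),8,9)
E
```

```text
[0.49374125 0.35662302 0.1537737 ]
5 rows
[[7.0, 0.0, 4.0], [-0.0, 0.0, 0.0]]
[[6.0, 0.0, 4.0], [-0.0, 0.0, 0.0]]
[[7.0, 0.0, 4.0], [-0.0, 0.0, 0.0]]
[[7.0, 1.0, 4.0], [-0.0, 0.0, 0.0]]
[[6.0, -0.0, 4.0], [-0.0, 0.0, 0.0]]
end [0.4947 0.3563 0.1152] joints [[0.83, 0.88, 1.13, -0.62, 1.97, 0.92]]
```

servo_tool(deltas=[[[7,0,4],[0,0,0],8],[[6,0,4],[0,0,0],8],[[7,0,4],[0,0,0],8],[[7,0,4],[0,0,0],8],[[0,0,0],[0,0,0],8]])

```text
time: 15.45
eef_pos: [0.4942, 0.3556, 0.1257]
orientation: [0.338, 0.637, 0.591, -0.361]
wrist_force: [-0.6, -6.8, -1.2]
gripper_width: 0.0139
grasp_force: 60.2
```

servo_tool(deltas=[[[4,0,2],[0,0,0],8],[[0,0,0],[0,0,0],8]])

```text
time: 15.7
eef_pos: [0.4942, 0.3551, 0.1228]
orientation: [0.339, 0.637, 0.59, -0.362]
wrist_force: [-1.4, -8.2, 1.2]
gripper_width: 0.0143
grasp_force: 60.2
```

```bash
python3 - <<'E'
from plan import *
p,q=pose()
p,q=rows(p,q,*tool_for(*slate_goal(12,.004,.008)),4,9)
rows(p,q,*tool_for(*slate_goal(12,.004,-.001)),3,9)
E
```

```text
2 rows
[[-2.0, 0.0, 1.0], [-0.0, 1.0, -0.0]]
[[-2.0, 0.0, 2.0], [-0.0, 1.5, -0.0]]
end [0.4939 0.3505 0.1246] joints [[0.82, 0.85, 1.15, -0.6, 1.95, 0.91]]
3 rows
[[3.0, 0.0, 2.0], [-0.0, -0.0, -0.0]]
[[2.0, 0.0, 1.0], [-0.0, -0.0, -0.0]]
[[3.0, 0.0, 2.0], [-0.0, -0.0, -0.0]]
end [0.4939 0.3506 0.1152] joints [[0.82, 0.86, 1.16, -0.6, 1.93, 0.92]]
```

servo_tool(deltas=[[[-2,0,1],[0,1,0],8],[[-2,0,2],[0,1.5,0],8],[[0,0,0],[0,0,0],8]])

```text
time: 16.08
eef_pos: [0.4945, 0.3531, 0.123]
orientation: [0.324, 0.646, 0.6, -0.344]
wrist_force: [0.0, -1.2, -1.6]
gripper_width: 0.0146
grasp_force: 60.7
```

servo_tool(deltas=[[[3,0,2],[0,0,0],8],[[2,0,1],[0,0,0],8],[[0,0,0],[0,0,0],8]])

```text
time: 16.45
eef_pos: [0.4942, 0.3526, 0.1177]
orientation: [0.325, 0.645, 0.599, -0.346]
wrist_force: [-0.3, -3.8, 3.3]
gripper_width: 0.0143
grasp_force: 60.6
```

servo_tool(deltas=[[[0,0,3],[0,0,0],8],[[0,0,0],[0,0,0],8]])

```text
time: 16.7
eef_pos: [0.4943, 0.3517, 0.1178]
orientation: [0.325, 0.646, 0.599, -0.344]
wrist_force: [0.4, 3.7, 10.4]
gripper_width: 0.014
grasp_force: 62.0
```

```bash
python3 - <<'E'
from plan import *
from h import *
import json
g=json.load(open('grasp.json'))
s=manip.observe();print(s['wrist_force'],s['torque'])
p,q=pose();s=q*R.from_quat(g[1]).inv();c=p-s.apply(g[0]);f=c-s.apply([.08,0,0]);print(p.round(4),'foot ledge x',(f-O)@LX,'z',f[2],'lean',np.degrees(np.arcsin(-s.apply([0,0,1])[2])))
a=look('top')[0][165:250,140:220]
cv2.imwrite('pics/dn.png',cv2.resize(a,None,fx=7,fy=7)[:,:,::-1])
E
```

```text
[ 0.36698833  3.66828223 10.41283003] [-0.64693405  0.2481321  -0.04585046]
[0.4943 0.3517 0.1178] foot ledge x -0.040122797155223315 z 0.012713135332284409 lean 11.437784461803833
```

View pics/dn.png

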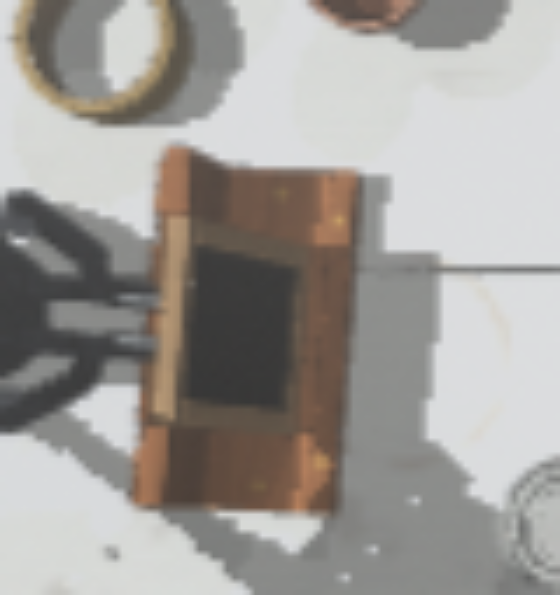

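Foot is on the base (about 10 N, predicted z 12.7 mm). The slate sits mid-ledge at (150–310, 215–430) in the crop, parallel to it. Releasing.

servo_tool(deltas=[[[0,0,0],[0,0,0],20],[[0,0,0],[0,0,0],30],[[0,0,0],[0,0,0],40],[[0,0,0],[0,0,0],40],[[0,0,-15],[0,0,0],40],[[0,0,-25],[0,0,0],40],[[0,0,-40],[0,0,0],40],[[0,0,-40],[0,0,0],40]])

```text
time: 17.75
eef_pos: [0.501, 0.4512, 0.1819]
orientation: [0.324, 0.645, 0.599, -0.345]
wrist_force: [-0.2, -0.2, 1.1]
gripper_width: 0.0395
grasp_force: 0.0
```

servo_tool(deltas=[[[-20,0,-20],[0,0,0],40],[[-30,0,-20],[0,0,0],40],[[0,0,0],[0,0,0],40]])

```text
time: 18.12
eef_pos: [0.5013, 0.4568, 0.2479]
orientation: [0.324, 0.647, 0.599, -0.342]
wrist_force: [0.3, 0.8, 0.1]
gripper_width: 0.0401
grasp_force: 0.0
```

```bash
python3 - <<'E'
from plan import *
from h import *
im,d,c=look('top');P=pts(d,c)
m=np.zeros(d.shape,bool);m[194:228,160:190]=1;m&=(im.max(-1)<75)&(d>0)&(P[...,2]>.03);q=P[m]
ctr=np.median(q,0);u,s,v=np.linalg.svd(q-q.mean(0));n=v[2]*-np.sign(v[2][1])
lean=np.degrees(np.arcsin(n[2]));LY=np.array([-LX[1],LX[0],0]);k=q.mean(0)-O
print(len(q),'normal',n.round(3),'lean',lean,'skew',np.degrees(np.arcsin(n@LY)),'ledge x,y,z',k@LX,k@LY,k[2],'face foot x',k@LX-(k[2]-.012)*np.tan(np.radians(lean)))
o=manip.observe();print(o['eef_pos'],o['wrist_force'],o['time'])
b=look('side')[0][190:310,130:250]
cv2.imwrite('pics/end.png',np.hstack([cv2.resize(im[165:250,140:220],(400,425)),cv2.resize(b,(400,425))])[:,:,::-1])
E
```

```text
306 normal [-0.068 -0.977  0.201] lean 11.599475901499812 skew -0.14324694931369278 ledge x,y,z -0.01971190701105407 -0.0002980919777487101 0.09825674951135831 face foot x -0.03741705260574589
[0.50118836 0.45659818 0.24596668] [ 0.22580158 -0.07445727 -0.40043768] 18.175
```

View pics/end.png

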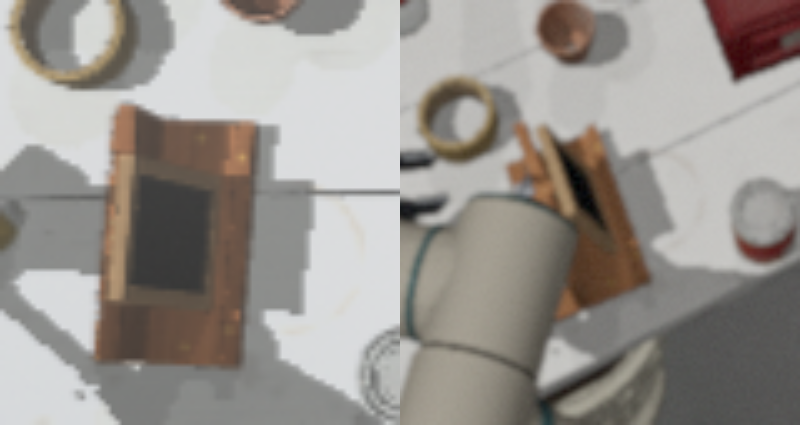

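The slate stands and leans 11.6°, but its foot is about 9 mm behind the strip, close to the limit. There is plenty of time, so I'll regrip it and bring the foot up to the strip.

servo_tool(deltas=[[[30,0,20],[0,0,0],40],[[20,0,20],[0,0,0],40],[[0,0,0],[0,0,0],40]])

```text
time: 18.6
eef_pos: [0.5002, 0.4493, 0.1776]
orientation: [0.324, 0.643, 0.6, -0.349]
wrist_force: [-0.4, 0.6, 1.0]
gripper_width: 0.0399
grasp_force: 0.0
```

```bash
python3 - <<'E'
from plan import *
from h import rot
p,q=pose();tq=rot([.325,.646,.599,-.344])
p,q=rows(p,q,np.array([.4943,.3522,.1185]),tq,35,9)
E
```

```text
4 rows
[[-1.0, 0.0, 28.0], [-0.0, 0.0, 0.0]]
[[-1.0, 1.0, 29.0], [-0.0, 0.0, 0.0]]
[[-1.0, -0.0, 28.0], [-0.0, 0.5, 0.5]]
[[-1.0, 0.0, 29.0], [-0.5, -0.0, -0.0]]
end [0.4942 0.352  0.1185] joints [[0.82, 0.85, 1.16, -0.6, 1.93, 0.92]]
```

servo_tool(deltas=[[[-1,0,28],[0,0,0],40],[[-1,1,29],[0,0,0],40],[[-1,0,28],[0,0.5,0.5],40],[[-1,0,20],[0,0,0],40],[[0,0,7],[0,0,0],40],[[0,0,0],[0,0,0],40]])

```text
time: 19.35
eef_pos: [0.4956, 0.3554, 0.1232]
orientation: [0.323, 0.65, 0.598, -0.341]
wrist_force: [-0.4, -0.2, -0.3]
gripper_width: 0.0397
grasp_force: 0.0
```

servo_tool(deltas=[[[0,0,0],[0,0,0],8],[[0,0,0],[0,0,0],8],[[0,0,0],[0,0,0],8],[[0,0,0],[0,0,0],8]])

```text
time: 19.85
eef_pos: [0.4954, 0.3555, 0.1233]
orientation: [0.323, 0.65, 0.598, -0.341]
wrist_force: [0.2, 2.6, 3.4]
gripper_width: 0.0137
grasp_force: 58.7
```

```bash
python3 - <<'E'
from plan import *
import json
p,q=pose();print(p)
# grasp record from the present slate pose: lean 11.6, face foot at ledge x -36.5
sp,sq=slate_goal(11.6,.0095,0);json.dump([sq.inv().apply(p-sp).tolist(),(sq.inv()*q).as_quat().tolist()],open('grasp.json','w'))
for l,g,z in((11.6,.0085,.005),(14.5,.003,.004),(14.5,.002,-.001)): p,q=rows(p,q,*tool_for(*slate_goal(l,g,z)),4,2)
E
```

```text
[0.49540733 0.35554413 0.12334461]
2 rows
[[-2.0, 0.0, -1.0], [0.0, 0.0, 0.0]]
[[-3.0, 0.0, -1.0], [-0.0, -0.0, -0.0]]
end [0.4953 0.3544 0.1286] joints [[0.82, 0.84, 1.14, -0.6, 1.95, 0.92]]
2 rows
[[2.0, 0.0, 1.0], [-0.0, -1.5, -0.0]]
[[1.0, 0.0, 1.0], [-0.0, -1.5, -0.0]]
end [0.4953 0.3544 0.125 ] joints [[0.83, 0.87, 1.13, -0.62, 1.98, 0.92]]
2 rows
[[2.0, -0.0, 2.0], [-0.0, 0.0, -0.0]]
[[2.0, -0.0, 1.0], [-0.0, 0.0, -0.0]]
end [0.4953 0.3539 0.12  ] joints [[0.83, 0.88, 1.13, -0.62, 1.97, 0.92]]
```

servo_tool(deltas=[[[-2,0,-1],[0,0,0],8],[[-3,0,-1],[0,0,0],8],[[2,0,1],[0,-1.5,0],8],[[1,0,1],[0,-1.5,0],8],[[0,0,0],[0,0,0],8]])

```text
time: 20.48
eef_pos: [0.4949, 0.3542, 0.1228]
orientation: [0.339, 0.64, 0.59, -0.359]
wrist_force: [0.4, 0.5, -2.9]
gripper_width: 0.0135
grasp_force: 58.6
```

servo_tool(deltas=[[[2,0,2],[0,0,0],8],[[0,0,0],[0,0,0],8]])

```text
time: 20.72
eef_pos: [0.4953, 0.3534, 0.1219]
orientation: [0.339, 0.64, 0.589, -0.358]
wrist_force: [0.3, 0.3, -1.9]
gripper_width: 0.0136
grasp_force: 58.7
```

servo_tool(deltas=[[[2,0,1],[0,0,0],8],[[0,0,0],[0,0,0],8]])

```text
time: 20.98
eef_pos: [0.4953, 0.3536, 0.1216]
orientation: [0.339, 0.641, 0.589, -0.357]
wrist_force: [0.4, 2.4, 5.1]
gripper_width: 0.0132
grasp_force: 59.4
```

servo_tool(deltas=[[[0,0,0],[0,0,0],20],[[0,0,0],[0,0,0],30],[[0,0,0],[0,0,0],40],[[0,0,0],[0,0,0],40],[[0,0,-15],[0,0,0],40],[[0,0,-25],[0,0,0],40],[[0,0,-40],[0,0,0],40],[[0,0,-40],[0,0,0],40]])

```text
time: 21.98
eef_pos: [0.5024, 0.4568, 0.1819]
orientation: [0.338, 0.64, 0.589, -0.358]
wrist_force: [0.9, 0.2, 0.0]
gripper_width: 0.0399
grasp_force: 0.0
```

servo_tool(deltas=[[[-20,0,-20],[0,0,0],40],[[-30,0,-20],[0,0,0],40],[[0,0,0],[0,0,0],40],[[0,0,0],[0,0,0],40]])

```text
time: 22.48
eef_pos: [0.5023, 0.4646, 0.2438]
orientation: [0.338, 0.64, 0.59, -0.358]
wrist_force: [-0.3, 0.2, -0.6]
gripper_width: 0.0399
grasp_force: 0.0
```

```bash
cat > chk.py <<'E'
from plan import *
from h import *
im,d,c=look('top');P=pts(d,c)
m=np.zeros(d.shape,bool);m[194:228,160:190]=1;m&=(im.max(-1)<75)&(d>0)&(P[...,2]>.03);q=P[m]
u,s,v=np.linalg.svd(q-q.mean(0));n=v[2]*-np.sign(v[2][1])
lean=np.degrees(np.arcsin(n[2]));LY=np.array([-LX[1],LX[0],0]);k=q.mean(0)-O
print(len(q),'lean',lean,'skew',np.degrees(np.arcsin(n@LY)),'ledge x,y,z',k@LX,k@LY,k[2],'face foot x',k@LX-(k[2]-.012)*np.tan(np.radians(lean)),'from lean',.0165-.088*np.tan(np.radians(lean))-.034/np.cos(np.radians(lean)))
E
python3 chk.py
```

```text
348 lean 15.46561312090902 skew -0.31348760426452266 ledge x,y,z -0.020506210674392407 -0.0007769329962249444 0.09774777974677384 face foot x -0.04423076311626762 from lean -0.04312506303351507
```

Lean is now 15.5° and the foot is about 2 mm from the strip, square and centred, with the robot clear. Handing in.

```bash
python3 -c "
from plant import manip
print(manip.hand_in())"
```

```text
the job is handed in; nothing more can be done
None
```

The job is handed in: by my last camera check the slate stands on a short end on the ledge, dark face out over the front strip, leaning back about 15.5°, centred and square to within about 0.3°, foot about 2 mm behind the strip, gripper clear, and no bystander was touched that I could see.

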